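# Find the full staple tin by its weight and hold it up for the fencer

### The arm

A 6-joint arm with a two-finger parallel gripper is mounted at the origin on the work surface. World frame = base frame: x ahead of the robot, y to its left, z up, the work surface at z = 0. Lengths are in mm, angles in rad, forces in N, time in s.
With the tool pointing down it reaches from about 300 to 750 mm from the base axis. Payload 8.5 kg.
Tool frame: the origin (TCP) lies at the very end of the fingers, on their centre line; the grasp point (between the pads) lies 19 mm behind it (arm.pinch_z is the distance from the TCP to the grasp point, in mm); z points along the fingers, y is the line along which they close (so a half turn about z gives the same grasp; the last joint's range is limited). The gripper opens to 88 mm and grips with 3 to 60 N. Pads are 18 mm wide; open, the fingers measure 123 mm over their backs; the gripper's body (75 mm by 187 mm) begins 45 mm behind the grasp point.
Start: joints at [0.966, 0.381, 1.297, -0, 1.464, -0.215], TCP at [208.992, 508.727, 238.748] pointing down, gripper open.
Joint ranges: [-3.11, 3.11], [-0.89, 2.33], [0.22, 2.48], [-1.42, 4.56], [0.17, 2.85], [-2.88, 2.88]. Speed limits (rad/s): [2.39, 2.39, 3.14, 3.14, 3.14, 3.14].

### API

Orientations are given as a rotation vector (axis times angle).
In Python, from station import arm gives the robot as it stands.
- The arm moves only by the tool arm_command, never from a script. Its argument "moves" is one flat list of numbers, 4 for each row, row after row: the shift along the tool's x, y, z as a fraction of full scale, then the turn about the tool's z as a fraction of full scale. In form: [tx, ty, tz, yaw, tx, ty, tz, yaw, ...]. A call has 1 to 10 rows; each row is the pose to reach, as a shift and turn from the pose commanded when the call began, along the tool's axes at that moment; what a row does not reach only later rows make up. Full scale, the value 1, is 0.8 m for a shift and 90 degrees for a turn. A row lasts 1/10 s, in which the tool goes at most 50 mm and 8.59 degrees, less where a joint would pass 70% of its speed; a pose out of reach is approached as far as the arm can. A call with a number of a shift or a turn outside -1 to 1 is refused whole. A call with a gripper value outside its range is refused whole. "gripper" is the opening, from 0 (shut) to 1 (fully open), set as the call begins (left out, the last holds). The fingers move at their own pace and stop on an object; "force" is the grip in N (left out, the last holds). Time passes only in rows, so rows that repeat a pose let the fingers close. It gives the time, the measured TCP pose, the force, the opening and the grip force at its end, in the units of the state.
- arm.state(): the state, without advancing time (a new reading comes with each control period).
- arm.read_camera(name): name is "scene" or "top" or "wrist"; returns a dict with "image" (384x512x3 uint8, red, green, blue), "K" (3x3 intrinsics, pixels), "distortion" ([k1, k2, p1, p2, k3] as OpenCV has them; the pictures are not rectified), "cam_to_world" (4x4, takes a point from camera to world coordinates); the wrist camera has in their place "tool_from_camera" (4x4, takes a point from camera to tool coordinates, whose origin is the TCP and whose axes are the flange's). Camera axes: x right, y down, z forward; pixel columns grow to the right and rows downward; lengths in mm; the calibration is good to about 2 mm. A picture is of the moment at which its call begins: read the wrist's pose just before it. There is no depth.
- arm.sign_off(): hands the job in; it is judged then, once.
The state is a dict: "time_s": time; "joint_positions": joint angles; "dq": joint speeds; "joint_torque": joint torques, N m; "ee_pos": TCP position; "eef_rot": TCP orientation; "wrist_force": force on the tool from outside, world axes, zero at the start; "ft_torque": the same for the moment, N m; "width": finger opening in mm; "gripper_force": force on a finger pad.
Only numpy, scipy, OpenCV 4.12 (cv2) and the standard library are available. Lean on these libraries where they do the work, as an engineer would, in place of code of your own. Each camera call takes 0.05 s, during which the arm holds its last target. There are 200 camera calls.

### The job

Three identical closed tins of fence staples stand among the clutter on the gate bench, and only their weight tells which one is full. Heft the tins to find the heaviest, stand the two lighter ones upright on the floor of the shallow wooden top-up tray, and finish while still holding the heaviest in the gripper, upright and still, with its underside at least 15 cm above the bench, ready for the fencer at the gate. Do not drop or tip over a tin, and leave the other things on the bench where they are.

Things in the scene. Friction and masses are not known exactly. Their poses are not given: they have to be found in the camera images.
- tin_a_center (a point): centre (half-way up) of one of the three identical closed tins, z along its axis: plain round tinplate tin with a pressed-in lid, 61 mm body diameter (64 mm over the rims at top and bottom), 95 mm tall; stands on the bench plate at the start. The tins look the same and weigh between 0.13 and 0.66 kg; one of them, any of the three, is at least 0.16 kg heavier than both others (the lighter ones weigh less than 0.29 kg, the heaviest more than 0.43 kg).
- tin_b_center (a point): centre (half-way up) of one of the three identical closed tins, z along its axis: plain round tinplate tin with a pressed-in lid, 61 mm body diameter (64 mm over the rims at top and bottom), 95 mm tall; stands on the bench plate at the start. The tins look the same and weigh between 0.13 and 0.66 kg; one of them, any of the three, is at least 0.16 kg heavier than both others (the lighter ones weigh less than 0.29 kg, the heaviest more than 0.43 kg).
- tin_c_center (a point): centre (half-way up) of one of the three identical closed tins, z along its axis: plain round tinplate tin with a pressed-in lid, 61 mm body diameter (64 mm over the rims at top and bottom), 95 mm tall; stands on the bench plate at the start. The tins look the same and weigh between 0.13 and 0.66 kg; one of them, any of the three, is at least 0.16 kg heavier than both others (the lighter ones weigh less than 0.29 kg, the heaviest more than 0.43 kg).
- tray: shallow pine top-up tray fixed on the bench, 130 mm (its x) by 310 mm (its y) outside, rim 35 mm above the bench at its two short ends and 30 mm elsewhere; walls 8 mm thick, flat floor 8 mm above the bench, inside 114 by 294 mm. Origin: centre of its underside, at bench height; z up.
- bench_mid (a point): a point on the bench plate, in the middle of the open work area. Fixed equipment stands round the edges, out of the way and not used: can chute with a pull flap (back left, 235 mm tall), can crusher (back right, 215 mm), toolbox (left, 210 mm), battery (right, 225 mm) and pail (right, 190 mm).
- jar: clear glass jar with a screw lid, 68 mm diameter, 88 mm tall, bystander; origin at the centre of its underside
- can_flat: flattened green drink can lying on the bench, 67 mm across, 16 mm high, bystander; origin at the centre of its underside
- can_1: empty silver drink can standing, 66 mm diameter, 115 mm tall, bystander; origin at the centre of its underside
- can_2: a second empty silver drink can, same size, bystander; origin at the centre of its underside
- scoop: blue plastic scoop lying flat, bystander, 200 mm long, 70 mm wide, 42 mm high; origin under the back of its bowl, x towards the open front edge, handle towards -x
- padlock: brass padlock lying flat, 85 by 50 mm, 22 mm high, bystander; origin under the centre of its body
- strap_hinge: dark steel strap hinge lying flat, strap 200 mm long along its x, cross leaf 110 mm, 14 mm high, bystander; origin under its knuckle
Mind the look-alikes: they are no part of the job. Leave any blue or purple look-alike of the part that bears tin_c_center alone.

How it is judged:
By the outcome, as a careful person would: the job done as asked, in the order asked, and still so for the second after the job is handed in, while the arm keeps its last pose, push and grip.
It also fails if it takes over 69 s, if anything falls off the work surface, if the arm or the gripper's body presses on something with over 40 N, if the wrist force passes 120 N, or if a joint passes its speed limit or range.

## Working session

There is one attempt and no reset: what is moved stays moved. The work goes in short steps, Python scripts to look and compute and a tool call to move; the robot and the scene stay as the last step left them, time stands still between calls to the robot, and variables do not carry over. Pictures are saved under pics/ and viewed, at most 10 in all, crops included, and the job is handed in when it is done.

Besides the shell and the picture viewer there is one more tool, called as name(argument=value, ...), one argument or row to a line, values as JSON. arm_command: Moves the arm, as the interface text tells. Its arguments: {"type":"object","properties":{"moves":{"type":"array"},"gripper":{"type":"number"},"force":{"type":"number"}},"required":["moves"]}

```bash
mkdir -p pics; ls
python3 - <<'E'
from station import arm
import cv2,numpy as np
s=arm.state();print({k:np.round(v,3) for k,v in s.items()},arm.pinch_z)
for n in("top","scene"):
    r=arm.read_camera(n);cv2.imwrite(f"pics/{n}0.png",cv2.resize(r["image"][:,:,::-1],(800,600)))
    cv2.imwrite(f"{n}0.png",r["image"][:,:,::-1])
    np.savez(n+"0",**r);print(n,r["K"],r["distortion"],r["cam_to_world"])
E
```

```text
pics
{'time_s': np.float64(0.0), 'joint_positions': array([ 0.966,  0.381,  1.298, -0.   ,  1.464, -0.215]), 'dq': array([-0.002,  0.   , -0.002,  0.001,  0.001,  0.001]), 'joint_torque': array([ 0.0000e+00, -4.3791e+01, -2.2455e+01,  7.1000e-02,  3.5000e-02,
       -0.0000e+00]), 'ee_pos': array([208.843, 508.504, 238.161]), 'eef_rot': array([-6.080e-01, -3.082e+00,  2.000e-03]), 'wrist_force': array([-0.11 ,  0.575,  0.795]), 'ft_torque': array([-0.017,  0.027,  0.028]), 'gripper_force': np.float64(0.0), 'width': np.float64(88.086)} 18.700000000000003
top [[373.26438028   0.         254.2082089 ]
 [  0.         373.26438028 195.50606476]
 [  0.           0.           1.        ]] [-0.10036727  0.          0.          0.          0.        ] [[-1.05742079e-02 -9.95347746e-01  9.57656037e-02  4.90647698e+02]
 [-9.99854189e-01  1.18088673e-02  1.23349444e-02  8.89344326e+01]
 [-1.34084424e-02 -9.56212078e-02 -9.95327483e-01  1.17109016e+03]
 [ 0.00000000e+00  0.00000000e+00  0.00000000e+00  1.00000000e+00]]
scene [[491.64385975   0.         255.53751341]
 [  0.         491.64385975 188.90320325]
 [  0.           0.           1.        ]] [0.0706814 0.        0.        0.        0.       ] [[-1.55660761e-01  7.29879188e-01 -6.65617080e-01  1.42098998e+03]
 [ 9.87809624e-01  1.15949448e-01 -1.03864686e-01  2.51394988e+02]
 [ 1.36926001e-03 -6.73670614e-01 -7.39030466e-01  1.00472947e+03]
 [ 0.00000000e+00  0.00000000e+00  0.00000000e+00  1.00000000e+00]]
```

View pics/top0.png

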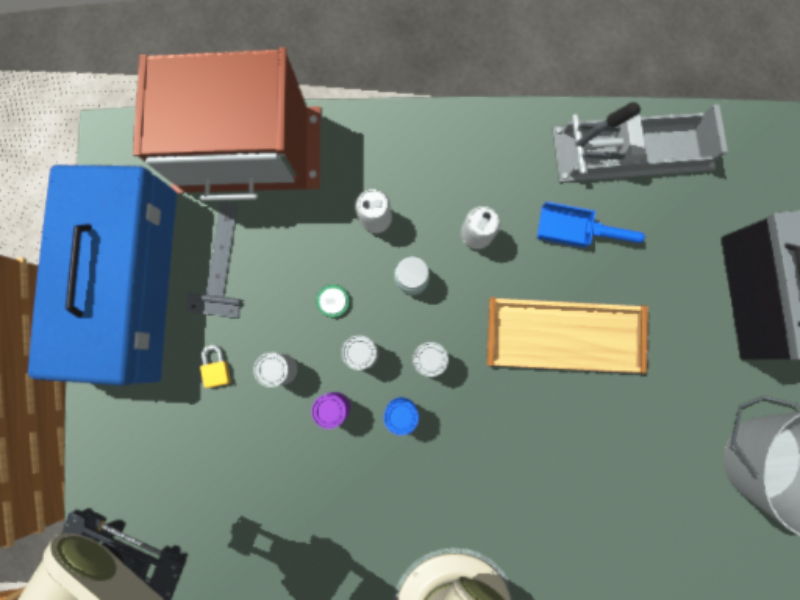

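View pics/scene0.png

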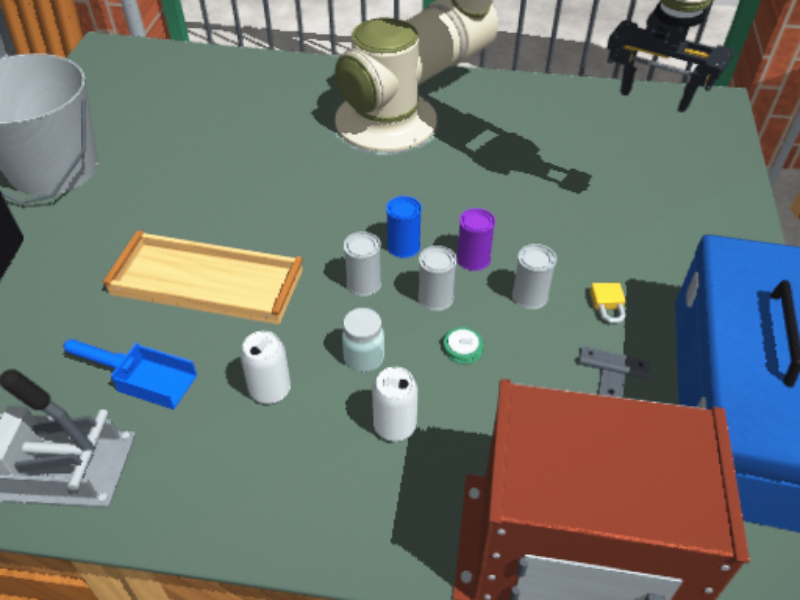

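The top view shows the three plain tins at about (273,369), (360,352) and (431,359) and the tray around (568,337). The blue and purple decoys are at (402,415) and (330,410), and the jar is at (412,275).

```bash
cat > h.py <<'E'
import cv2,numpy as np
def ray(r,px,z,T=None):
    T=r["cam_to_world"] if T is None else T
    u=cv2.undistortPoints(np.array(px,float).reshape(-1,1,2),r["K"],r["distortion"])[:,0]
    d=np.c_[u,np.ones(len(u))]@T[:3,:3].T; o=T[:3,3]
    return o+d*((z-o[2])/d[:,2])[:,None]
E
python3 - <<'E'
from h import *
r=np.load("top0.npz");im=r["image"];b=4
big=cv2.resize(im,None,fx=b,fy=b,interpolation=cv2.INTER_CUBIC)
g=cv2.GaussianBlur(cv2.cvtColor(big,cv2.COLOR_RGB2GRAY),(7,7),0)
for n,(x,y),z in [("A",(273,369),95),("B",(360,352),95),("C",(431,359),95),("jar",(412,275),88),("blue",(402,415),95),("purple",(330,410),95),("can1",(373,208),115),("can2",(482,224),115),("flat",(333,301),16)]:
    cx,cy=x*.64*b,y*.64*b;h=66;x0,y0=int(cx-h),int(cy-h)
    c=cv2.HoughCircles(g[y0:y0+2*h,x0:x0+2*h],cv2.HOUGH_GRADIENT,1,200,param1=80,param2=10,minRadius=36,maxRadius=54)
    c=None if c is None else c[0,0]
    p=[(x*.64,y*.64)] if c is None else [((x0+c[0]+.5)/b-.5,(y0+c[1]+.5)/b-.5)]
    print(n,p,c,ray(r,p,z).round(1))
hsv=cv2.cvtColor(im,cv2.COLOR_RGB2HSV);m=cv2.inRange(hsv,(8,80,90),(28,255,255));m[:185]=0;m[250:]=0;m[:,:300]=0;m[:,430:]=0
cs=max(cv2.findContours(m,0,1)[0],key=cv2.contourArea);q=cv2.boxPoints(cv2.minAreaRect(cs))
w=ray(r,q,32);print(q,w.round(1),w.mean(0))
E
```

```text
A [(np.float32(172.5), np.float32(236.25))] [59.5 68.5 44.7] [[478.6 339.8  95. ]]
B [(np.float32(229.25), np.float32(225.25))] [63.5 67.5 44.1] [[509.  175.1  95. ]]
C [(np.float32(275.25), np.float32(229.5))] [65.5 66.5 44.5] [[495.4  42.9  95. ]]
jar [(np.float32(263.5), np.float32(173.75))] [67.5 58.5 39.7] [[658.6  74.4  88. ]]
blue [(np.float32(256.75), np.float32(267.0))] [65.5 73.5 42.7] [[389.1  97.2  95. ]]
purple [(np.float32(210.25), np.float32(263.0))] [64.5 70.5 43.1] [[401.4 230.3  95. ]]
can1 [(np.float32(238.5), np.float32(129.75))] [67.5 54.5 36.6] [[784.6 145.6 115. ]]
can2 [(np.float32(308.25), np.float32(141.75))] [67.5 61.5 41.9] [[746.4 -55.8 115. ]]
flat [(np.float32(214.75), np.float32(193.25))] [74.5 70.5 42.5] [[610.3 226.2  16. ]]
[[310.71988 233.57916]
 [312.99777 189.84363]
 [415.91647 195.20398]
 [413.63858 238.93951]] [[ 481.9  -67.5   32. ]
 [ 615.6  -77.7   32. ]
 [ 595.2 -399.7   32. ]
 [ 460.2 -386.1   32. ]] [ 538.22504681 -232.77328826   32.        ]
```

arm_command(
  moves=[-0.05,-0.008,0,-0.03,-0.11,-0.02,0.005,-0.08,-0.17,-0.03,0.01,-0.13,-0.23,-0.04,0.015,-0.18,-0.29,-0.05,0.02,-0.206,-0.35,-0.06,0.023,-0.206,-0.392,-0.067,0.023,-0.206,-0.392,-0.067,0.023,-0.206,-0.392,-0.067,0.023,-0.206],
  gripper=1,
  force=25,
)

```text
time_s: 1.0
ee_pos: [478.6, 339.7, 219.8]
eef_rot: [-0.106, -3.139, 0.0]
wrist_force: [-0.4, -0.1, 0.3]
width: 88.2
gripper_force: 0.0
```

```bash
cat >> h.py <<'E'
from scipy.spatial.transform import Rotation as R
def pose(s):
    T=np.eye(4);T[:3,:3]=R.from_rotvec(s["eef_rot"]).as_matrix();T[:3,3]=s["ee_pos"];return T
def go(s,tgt):  # world target -> tool shift as fraction
    T=pose(s);return (T[:3,:3].T@(np.array(tgt,float)-T[:3,3])/800).round(4)
def wrist(arm,name):
    s=arm.state();r=arm.read_camera("wrist");T=pose(s)@r["tool_from_camera"]
    cv2.imwrite(name,r["image"][:,:,::-1]);return s,r,T
E
python3 - <<'E'
from h import *; from station import arm
s,r,T=wrist(arm,"pics/w1.png");print(pose(s).round(3),s["time_s"],s["wrist_force"],s["joint_positions"])
for p in [(479,340),(509,175),(495,43)]:
    c=np.linalg.inv(T)@[*p,95,1];print(cv2.projectPoints(c[:3],np.zeros(3),np.zeros(3),r["K"],r["distortion"])[0].ravel() if c[2]>0 else None,c)
E
```

```text
[[-9.98000e-01  6.70000e-02 -1.00000e-03  4.78604e+02]
 [ 6.70000e-02  9.98000e-01 -0.00000e+00  3.39735e+02]
 [ 1.00000e-03 -0.00000e+00 -1.00000e+00  2.19836e+02]
 [ 0.00000e+00  0.00000e+00  0.00000e+00  1.00000e+00]] 1.0 [-0.3959026  -0.08393639  0.25822244] [ 4.15610475e-01  4.59584819e-01  1.22320236e+00  3.14730682e-04
  1.46003794e+00 -1.08781410e+00]
[254.68707065 174.80450096] [ -1.15719942  -7.5211989  282.90943741   1.        ]
[ 67.08359499 219.84601887] [-163.79728841   31.23228033  296.00024724    1.        ]
[-94.00327526 214.85257291] [-296.43603076   26.28589833  294.4199519     1.        ]
```

View pics/w1.png

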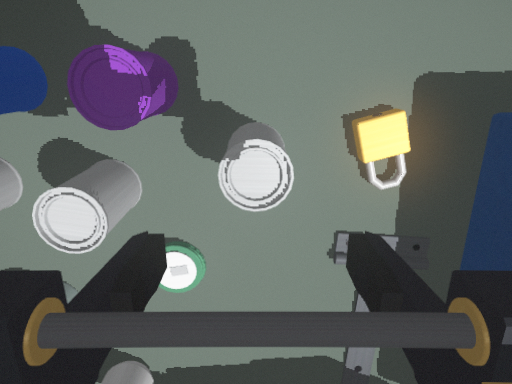

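The wrist view puts A's lid at (256,175) against a predicted (255,175), and B's at (70,219) against (67,220). The positions are good, so I'll descend on A and grip.

arm_command(
  moves=[0,0,0.03,0,0,0,0.06,0,0,0,0.09,0,0,0,0.12,0,0,0,0.15,0,0,0,0.18,0,0,0,0.205,0,0,0,0.2185,0,0,0,0.2185,0],
)

```text
time_s: 1.95
ee_pos: [477.4, 340.5, 44.7]
eef_rot: [-0.102, -3.138, 0.001]
wrist_force: [0.9, 0.2, -0.3]
width: 88.0
gripper_force: 0.0
```

arm_command(
  moves=[0,0,0,0,0,0,0,0,0,0,0,0,0,0,0,0,0,0,0,0,0,0,0,0],
  gripper=0.6,
  force=25,
)

```text
time_s: 2.55
ee_pos: [479.0, 340.0, 46.1]
eef_rot: [0.104, 3.139, 0.001]
wrist_force: [-1.1, -0.6, 5.7]
width: 58.9
gripper_force: 25.1
```

arm_command(
  moves=[0,0,-0.005,0,0,0,-0.02,0,0,0,-0.05,0,0,0,-0.08,0,0,0,-0.11,0,0,0,-0.14,0,0,0,-0.155,0,0,0,-0.155,0,0,0,-0.155,0,0,0,-0.155,0],
)

```text
time_s: 3.55
ee_pos: [478.2, 339.7, 168.2]
eef_rot: [-0.104, -3.138, 0.002]
wrist_force: [-0.4, 0.2, -3.4]
width: 58.7
gripper_force: 25.1
```

```bash
cat > st.py <<'E'
from h import *; from station import arm
import sys
f=[]
for i in range(4): arm.read_camera("top"); s=arm.state(); f.append(s["wrist_force"])
print(np.mean(f,0).round(2),np.std(f,0).round(2),"w",s["width"],"g",s["gripper_force"],"t",s["time_s"],s["ee_pos"].round(1),s["eef_rot"].round(3),"j2,3 tau",s["joint_torque"][1:3])
a=[float(x) for x in sys.argv[1:]]
if a: print("go",go(s,a))
E
python3 st.py 543 -157 201
python3 st.py 543 -157 201
```

```text
[-0.17  0.07 -3.01] [0.38 0.29 0.41] w 58.7646957869132 g 25.07234848234475 t 3.75 [478.5 339.9 168.9] [-1.040e-01 -3.139e+00  1.000e-03] j2,3 tau [-50.01474023 -21.78469062]
go [-0.1215 -0.6145 -0.04  ]
[-0.23 -0.16 -2.45] [0.57 0.28 0.32] w 58.67004892734827 g 25.07248419766256 t 3.95 [478.7 340.  169.4] [-0.104 -3.14   0.   ] j2,3 tau [-49.96672869 -21.826998  ]
go [-0.1213 -0.6145 -0.0395]
```

Tin A weighs about 0.27 kg, so it looks light. I'll take it to the far spot in the tray.

arm_command(
  moves=[-0.002,-0.01,-0.005,0,-0.006,-0.03,-0.01,0,-0.012,-0.065,-0.013,0,-0.018,-0.105,-0.013,0,-0.025,-0.15,-0.013,0,-0.033,-0.2,-0.013,0,-0.041,-0.25,-0.013,0,-0.049,-0.3,-0.013,0,-0.057,-0.35,-0.013,0,-0.065,-0.4,-0.013,0],
)

```text
time_s: 4.95
ee_pos: [508.9, 14.5, 180.6]
eef_rot: [0.105, 3.139, -0.001]
wrist_force: [1.2, -0.4, -2.3]
width: 58.8
gripper_force: 25.1
```

arm_command(
  moves=[-0.008,-0.05,0,0,-0.016,-0.1,0,0,-0.024,-0.15,0,0,-0.032,-0.2,0,0,-0.04,-0.25,0,0,-0.047,-0.3,0,0,-0.053,-0.345,0,0,-0.056,-0.38,0,0,-0.057,-0.398,0,0,-0.057,-0.404,0,0],
)

```text
time_s: 5.95
ee_pos: [532.7, -309.8, 180.0]
eef_rot: [-0.107, -3.14, 0.0]
wrist_force: [-0.9, 0.4, -2.9]
width: 58.7
gripper_force: 25.1
```

```bash
python3 st.py 533 -308 56
python3 - <<'E'
from h import *; from station import arm
s,r,T=wrist(arm,"pics/w2.png")
def pr(p):
    c=np.linalg.inv(T)@[*p,1];return cv2.projectPoints(c[:3],np.zeros(3),np.zeros(3),r["K"],r["distortion"])[0].ravel().astype(int)
L=np.array([.066,.998]);N=np.array([.998,-.066])
for a in(1,-1):
  for b in (1,-1): print(pr([*(np.array([538,-233])+a*147*L+b*57*N),30]))
E
```

```text
[ 0.    0.06 -2.86] [0.73 0.52 0.63] w 59.19345878951517 g 25.07278315167696 t 6.15 [ 533.5 -307.1  180.2] [-1.02e-01 -3.14e+00 -1.00e-03] j2,3 tau [-52.44657397 -22.76280463]
go [ 0.0005 -0.0012  0.1552]
[487 223]
[518 100]
[178 222]
[168 100]
```

View pics/w2.png

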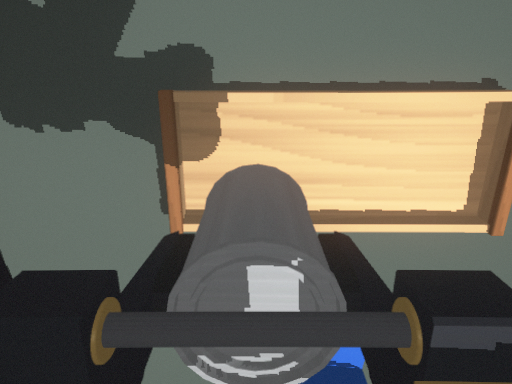

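The tin hangs upright over the tray. The tray's inner edges, rows 94–225 with the left end at column 180, match the prediction, so I'll lower it.

arm_command(
  moves=[0,0,0.015,0,0,0,0.045,0,0,0,0.075,0,0,0,0.105,0,0,0,0.13,0,0,0,0.145,0,0,0,0.152,0,0,0,0.155,0,0,0,0.1565,0,0,0,0.1575,0],
)

```text
time_s: 7.2
ee_pos: [533.9, -308.5, 54.7]
eef_rot: [0.104, 3.139, -0.001]
wrist_force: [-0.5, -1.0, -1.6]
width: 59.0
gripper_force: 25.1
```

```bash
python3 st.py
```

```text
[-0.18 -0.14 -2.59] [0.4  0.09 0.45] w 58.826649164059205 g 25.072813154688447 t 7.4 [ 533.7 -308.4   54.4] [ 1.040e-01  3.139e+00 -1.000e-03] j2,3 tau [-55.15433908 -18.63843262]
```

arm_command(
  moves=[0,0,0.001,0,0,0,0.0015,0,0,0,0.002,0,0,0,0.002,0],
)

```text
time_s: 7.8
ee_pos: [533.8, -308.5, 54.1]
eef_rot: [0.104, 3.139, -0.002]
wrist_force: [-3.7, 1.3, 10.3]
width: 58.9
gripper_force: 25.0
```

```bash
python3 st.py
```

```text
[-2.8   1.39  9.85] [0.25 0.42 0.35] w 58.48167688570633 g 24.99556350063358 t 8.0 [ 533.8 -308.5   54.1] [ 1.040e-01  3.138e+00 -2.000e-03] j2,3 tau [-48.12688351 -17.23366857]
```

Contact. I'll release and raise, then go to B.

arm_command(
  moves=[0,0,-0.001,0,0,0,-0.001,0,0,0,-0.001,0,0,0,-0.001,0,0,0,-0.001,0],
  gripper=1,
)

```text
time_s: 8.5
ee_pos: [533.5, -308.3, 53.0]
eef_rot: [-0.104, -3.14, -0.0]
wrist_force: [0.7, 0.3, 0.6]
width: 88.0
gripper_force: 0.0
```

arm_command(
  moves=[0,0,-0.01,0,0,0,-0.04,0,0,0,-0.08,0,0,0,-0.12,0,0,0,-0.16,0,0,0,-0.165,0,0,0,-0.165,0],
)

```text
time_s: 9.2
ee_pos: [533.6, -308.3, 186.1]
eef_rot: [0.104, 3.138, -0.002]
wrist_force: [-0.3, 1.3, -0.5]
width: 88.3
gripper_force: 0.0
```

```bash
python3 st.py 509 175 183; python3 st.py 509 175 183
```

```text
[ 0.15  0.03 -0.32] [0.84 0.16 0.35] w 87.65880245058376 g 0.0 t 9.4 [ 533.1 -308.   183.7] [-1.040e-01 -3.138e+00 -3.000e-03] j2,3 tau [-51.8173492  -22.06395149]
go [0.0701 0.6004 0.002 ]
[-0.24 -0.65  0.22] [0.27 0.62 0.66] w 87.69064867341254 g 0.0 t 9.6 [ 533.4 -308.2  184.5] [-1.040e-01 -3.139e+00 -1.000e-03] j2,3 tau [-51.20588779 -21.88640356]
go [0.0704 0.6006 0.0024]
```

arm_command(
  moves=[0.003,0.03,0,0,0.01,0.08,0,0,0.016,0.135,0,0,0.022,0.19,0,0,0.028,0.245,0,0,0.034,0.3,0,0,0.04,0.355,0,0,0.047,0.41,0,0,0.053,0.465,0,0,0.06,0.52,0,0],
)

```text
time_s: 10.6
ee_pos: [512.8, 111.7, 185.1]
eef_rot: [0.104, 3.14, 0.0]
wrist_force: [1.6, 0.4, 0.1]
width: 88.3
gripper_force: 0.0
```

arm_command(
  moves=[0.006,0.05,0,0,0.009,0.073,0,0,0.01,0.08,0,0,0.01,0.08,0,0,0.01,0.08,0,0],
)

```text
time_s: 11.1
ee_pos: [509.6, 173.4, 185.1]
eef_rot: [-0.105, -3.14, 0.0]
wrist_force: [0.3, 0.7, 0.8]
width: 88.3
gripper_force: 0.0
```

```bash
cat > wp.py <<'E'
from h import *; from station import arm
import sys
s,r,T=wrist(arm,sys.argv[1]);x,y=float(sys.argv[2]),float(sys.argv[3])
c=np.linalg.inv(T)@[x,y,95,1];p=cv2.projectPoints(c[:3],np.zeros(3),np.zeros(3),r["K"],r["distortion"])[0].ravel()
h=70;x0,y0=int(max(0,p[0]-h)),int(max(0,p[1]-h));g=cv2.medianBlur(cv2.cvtColor(r["image"],cv2.COLOR_RGB2GRAY),3)
c=cv2.HoughCircles(g[y0:y0+2*h,x0:x0+2*h],cv2.HOUGH_GRADIENT,1,300,param1=80,param2=12,minRadius=30,maxRadius=60)
q=c[0,0]+[x0,y0,0] if c is not None else None
print("pred",p,"seen",q, None if q is None else ray(r,[q[:2]],95,T),s["ee_pos"].round(1),"go",go(s,[x,y,45]))
E
python3 wp.py w3.png 509 175
```

```text
pred [256.15112617 187.08629477] seen [258.5        182.5         44.40000153] [[505.56116199 176.95414444  95.        ]] [509.6 173.4 185.1] go [0.0009 0.002  0.1751]
```

arm_command(
  moves=[0.002,0.002,0.02,0,0.002,0.002,0.05,0,0.002,0.002,0.08,0,0.002,0.002,0.11,0,0.002,0.002,0.14,0,0.002,0.002,0.165,0,0.002,0.002,0.175,0,0.002,0.002,0.175,0,0.002,0.002,0.175,0],
)

```text
time_s: 12.05
ee_pos: [508.5, 175.7, 45.9]
eef_rot: [0.105, 3.139, 0.0]
wrist_force: [0.5, 0.1, 1.2]
width: 88.0
gripper_force: 0.0
```

arm_command(
  moves=[0,0,0,0,0,0,0,0,0,0,0,0,0,0,0,0,0,0,0,0,0,0,0,0],
  gripper=0.6,
  force=25,
)

```text
time_s: 12.65
ee_pos: [508.1, 176.0, 45.5]
eef_rot: [0.104, 3.139, -0.0]
wrist_force: [-1.0, -1.4, 5.4]
width: 60.2
gripper_force: 25.0
```

arm_command(
  moves=[0,0,-0.005,0,0,0,-0.02,0,0,0,-0.05,0,0,0,-0.08,0,0,0,-0.11,0,0,0,-0.14,0,0,0,-0.168,0,0,0,-0.17,0,0,0,-0.17,0,0,0,-0.17,0],
)

```text
time_s: 13.65
ee_pos: [507.2, 176.0, 179.8]
eef_rot: [-0.104, -3.137, 0.001]
wrist_force: [0.1, -0.5, -6.5]
width: 60.0
gripper_force: 25.0
```

```bash
python3 st.py; python3 st.py 543 -158 181
```

```text
[-0.02  0.43 -6.38] [0.39 0.59 0.62] w 60.164283713069615 g 24.999899595568422 t 13.85 [507.6 176.  180.3] [-0.104 -3.138  0.   ] j2,3 tau [-46.71494365 -22.49442637]
[-0.19 -0.26 -5.97] [0.32 0.55 0.61] w 59.92137875605817 g 24.999852000328247 t 14.05 [507.9 176.1 180.9] [-0.104 -3.139  0.   ] j2,3 tau [-46.60188317 -22.5411129 ]
go [-7.140e-02 -4.138e-01 -1.000e-04]
```

B weighs about 0.63 kg, so it is the heavy one. I'll set it back where it stood and then do C.

arm_command(
  moves=[0,0,0.02,0,0,0,0.05,0,0,0,0.08,0,0,0,0.11,0,0,0,0.14,0,0,0,0.158,0,0,0,0.165,0,0,0,0.168,0,0,0,0.1695,0,0,0,0.1705,0],
)

```text
time_s: 15.05
ee_pos: [508.5, 176.2, 45.5]
eef_rot: [0.104, 3.138, 0.0]
wrist_force: [-1.3, 0.2, 3.0]
width: 60.4
gripper_force: 25.0
```

```bash
python3 st.py
```

```text
[ 0.27 -0.25 -2.34] [0.76 0.21 1.47] w 59.97372790661415 g 25.000069727248047 t 15.25 [508.4 176.2  45.6] [0.104 3.138 0.   ] j2,3 tau [-47.03635812 -15.49106777]
```

arm_command(
  moves=[0,0,0.0007,0,0,0,0.0007,0],
)

```text
time_s: 15.45
ee_pos: [508.5, 176.2, 45.5]
eef_rot: [0.104, 3.138, 0.0]
wrist_force: [-2.2, -0.1, 6.9]
width: 60.4
gripper_force: 25.0
```

arm_command(
  moves=[0,0,0,0,0,0,0,0,0,0,0,0,0,0,0,0,0,0,0,0],
  gripper=1,
)

```text
time_s: 15.95
ee_pos: [507.9, 176.1, 44.2]
eef_rot: [-0.104, -3.14, 0.0]
wrist_force: [-0.9, 0.1, 0.3]
width: 88.2
gripper_force: 0.0
```

arm_command(
  moves=[0,0,-0.01,0,0,0,-0.04,0,0,0,-0.08,0,0,0,-0.12,0,0,0,-0.16,0,0,0,-0.175,0,0,0,-0.175,0],
)

```text
time_s: 16.65
ee_pos: [508.5, 176.2, 186.5]
eef_rot: [0.104, 3.136, 0.001]
wrist_force: [-0.2, -0.0, -0.1]
width: 87.8
gripper_force: 0.0
```

```bash
python3 wp.py w4.png 508 175.5;python3 st.py 495.4 43 185
```

```text
pred [252.95956789 186.21027559] seen [255.5        186.5         42.20000076] [[508.3497765  177.36213797  95.        ]] [508.5 176.2 186.5] go [ 0.0014 -0.0011  0.1768]
[ 0.01  0.34 -0.05] [0.33 0.4  0.63] w 87.9760789937496 g 0.0 t 16.9 [507.5 176.  183.2] [-1.040e-01 -3.138e+00  1.000e-03] j2,3 tau [-43.79206181 -20.80914438]
go [ 0.0041 -0.1669 -0.0022]
```

arm_command(
  moves=[0,-0.02,0,0,0.001,-0.06,0,0,0.002,-0.11,0,0,0.003,-0.15,0,0,0.004,-0.167,0,0,0.004,-0.167,0,0,0.004,-0.167,0,0],
)

```text
time_s: 17.6
ee_pos: [495.9, 43.7, 184.0]
eef_rot: [-0.104, -3.139, -0.001]
wrist_force: [-0.1, -0.8, 0.5]
width: 88.3
gripper_force: 0.0
```

```bash
python3 wp.py w5.png 495.4 43
```

```text
pred [252.95269485 187.9495643 ] seen [255.5        183.5         41.09999847] [[492.08569683  45.09231595  95.        ]] [495.9  43.7 184. ] go [ 0.0005 -0.001   0.1737]
```

arm_command(
  moves=[0.002,0,0.02,0,0.002,0,0.05,0,0.002,0,0.08,0,0.002,0,0.11,0,0.002,0,0.14,0,0.002,0,0.165,0,0.002,0,0.174,0,0.002,0,0.174,0,0.002,0,0.174,0],
)

```text
time_s: 18.55
ee_pos: [494.8, 43.5, 45.7]
eef_rot: [0.103, 3.139, -0.0]
wrist_force: [-0.3, 0.0, -0.2]
width: 88.2
gripper_force: 0.0
```

arm_command(
  moves=[0,0,0,0,0,0,0,0,0,0,0,0,0,0,0,0,0,0,0,0,0,0,0,0],
  gripper=0.6,
  force=25,
)

```text
time_s: 19.15
ee_pos: [494.4, 43.1, 45.3]
eef_rot: [0.104, 3.139, -0.0]
wrist_force: [-1.0, -0.1, 4.3]
width: 59.5
gripper_force: 25.0
```

arm_command(
  moves=[0,0,-0.005,0,0,0,-0.02,0,0,0,-0.05,0,0,0,-0.08,0,0,0,-0.11,0,0,0,-0.14,0,0,0,-0.168,0,0,0,-0.17,0,0,0,-0.17,0,0,0,-0.17,0],
)

```text
time_s: 20.15
ee_pos: [493.6, 43.2, 179.6]
eef_rot: [-0.104, -3.137, -0.0]
wrist_force: [1.1, -0.6, -1.1]
width: 59.8
gripper_force: 25.0
```

```bash
python3 st.py; python3 st.py 543 -158 181
```

```text
[-0.43 -0.29 -2.16] [0.38 0.53 0.47] w 59.66516185161308 g 24.999922355054878 t 20.35 [494.   43.1 180.2] [-0.104 -3.138 -0.   ] j2,3 tau [-40.30392051 -20.64798117]
[ 0.53  0.44 -1.91] [0.15 0.39 0.37] w 59.513760704042014 g 24.999683069618186 t 20.55 [494.2  43.1 180.8] [-0.104 -3.139 -0.   ] j2,3 tau [-40.20745039 -20.69300652]
go [-0.0774 -0.2468 -0.0003]
```

C weighs about 0.21 kg, so it is light. It goes to the near tray spot.

arm_command(
  moves=[-0.004,-0.012,0,0,-0.014,-0.04,0,0,-0.026,-0.08,0,0,-0.038,-0.12,0,0,-0.05,-0.16,0,0,-0.062,-0.2,0,0,-0.072,-0.232,0,0,-0.077,-0.247,0,0,-0.077,-0.247,0,0,-0.077,-0.247,0,0],
)

```text
time_s: 21.55
ee_pos: [542.4, -157.4, 180.9]
eef_rot: [-0.104, -3.139, -0.001]
wrist_force: [-0.8, 1.1, -3.0]
width: 59.5
gripper_force: 25.0
```

arm_command(
  moves=[0,0,0.015,0,0,0,0.045,0,0,0,0.075,0,0,0,0.105,0,0,0,0.13,0,0,0,0.145,0,0,0,0.152,0,0,0,0.155,0,0,0,0.157,0,0,0,0.158,0],
)

```text
time_s: 22.55
ee_pos: [543.0, -158.2, 55.1]
eef_rot: [0.104, 3.139, -0.001]
wrist_force: [-1.0, -0.1, -2.5]
width: 59.6
gripper_force: 25.0
```

```bash
python3 st.py
```

```text
[ 0.38  0.17 -2.07] [0.37 0.41 0.22] w 59.35432386151693 g 24.999747157125967 t 22.75 [ 542.8 -158.3   55. ] [ 1.040e-01  3.139e+00 -1.000e-03] j2,3 tau [-50.13870835 -17.0436734 ]
```

arm_command(
  moves=[0,0,0.001,0,0,0,0.0018,0,0,0,0.0025,0,0,0,0.0025,0],
)

```text
time_s: 23.15
ee_pos: [542.7, -158.2, 53.3]
eef_rot: [0.104, 3.139, -0.001]
wrist_force: [-2.8, 0.7, 4.6]
width: 59.6
gripper_force: 25.0
```

```bash
python3 st.py
```

```text
[-2.21  0.5   5.1 ] [0.18 0.26 0.36] w 59.56181634581167 g 25.00012832089851 t 23.35 [ 542.8 -158.2   53.3] [ 1.040e-01  3.139e+00 -1.000e-03] j2,3 tau [-46.34867907 -16.40646815]
```

arm_command(
  moves=[0,0,-0.0005,0,0,0,-0.0005,0,0,0,-0.0005,0,0,0,-0.0005,0,0,0,-0.0005,0],
  gripper=1,
)

```text
time_s: 23.85
ee_pos: [542.7, -158.2, 52.9]
eef_rot: [-0.104, -3.14, -0.0]
wrist_force: [-0.2, -0.3, 0.3]
width: 87.7
gripper_force: 0.0
```

arm_command(
  moves=[0,0,-0.01,0,0,0,-0.04,0,0,0,-0.08,0,0,0,-0.12,0,0,0,-0.16,0,0,0,-0.165,0,0,0,-0.165,0],
)

```text
time_s: 24.55
ee_pos: [542.8, -158.2, 185.9]
eef_rot: [0.104, 3.138, -0.001]
wrist_force: [-0.4, -0.4, 0.3]
width: 88.2
gripper_force: 0.0
```

```bash
python3 st.py 508.2 176 184
```

```text
[-0.23  0.23 -0.15] [0.4  0.14 0.31] w 88.34434823155021 g 0.0 t 24.75 [ 542.2 -157.9  183.7] [-1.040e-01 -3.138e+00 -2.000e-03] j2,3 tau [-46.67433858 -21.27473116]
go [7.010e-02 4.137e-01 2.000e-04]
```

arm_command(
  moves=[0.005,0.03,0,0,0.013,0.08,0,0,0.022,0.13,0,0,0.031,0.185,0,0,0.041,0.24,0,0,0.05,0.295,0,0,0.06,0.35,0,0,0.068,0.4,0,0,0.0705,0.414,0,0,0.0705,0.414,0,0],
)

```text
time_s: 25.75
ee_pos: [507.8, 177.1, 184.2]
eef_rot: [-0.1, -3.139, 0.0]
wrist_force: [-0.6, -1.3, -0.8]
width: 88.2
gripper_force: 0.0
```

```bash
python3 wp.py w6.png 508.2 176
python3 - <<'E'
from station import arm;import cv2
for n in("top","scene"): cv2.imwrite(f"pics/{n}1.png",cv2.resize(arm.read_camera(n)["image"][:,:,::-1],(800,600)))
E
```

```text
pred [252.68768262 189.02576242] seen [253.5        188.5         41.29999924] [[507.82845703 176.62308481  95.        ]] [507.8 177.1 184.2] go [-0.0008 -0.0012  0.1741]
```

View pics/scene1.png

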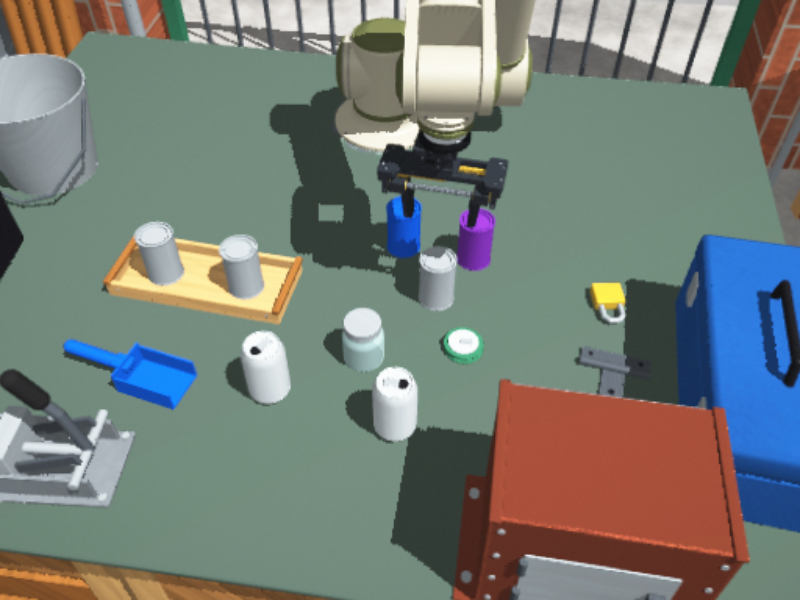

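Both light tins stand upright in the tray at (160,253) and (242,265). B stands at (437,278) and nothing else has moved. Next I'll grip B and lift it about 200 mm.

arm_command(
  moves=[0,-0.001,0.02,0,0,-0.001,0.05,0,0,-0.001,0.08,0,0,-0.001,0.11,0,0,-0.001,0.14,0,0,-0.001,0.165,0,0,-0.001,0.174,0,0,-0.001,0.174,0,0,-0.001,0.174,0],
)

```text
time_s: 26.8
ee_pos: [508.9, 174.7, 46.6]
eef_rot: [0.105, 3.139, 0.0]
wrist_force: [0.3, 0.7, 0.5]
width: 88.0
gripper_force: 0.0
```

arm_command(
  moves=[0,0,0,0,0,0,0,0,0,0,0,0,0,0,0,0,0,0,0,0,0,0,0,0],
  gripper=0.6,
  force=30,
)

```text
time_s: 27.4
ee_pos: [508.4, 175.5, 46.2]
eef_rot: [0.104, 3.139, 0.001]
wrist_force: [-1.5, 1.6, 5.3]
width: 59.9
gripper_force: 30.0
```

arm_command(
  moves=[0,0,-0.005,0,0,0,-0.02,0,0,0,-0.05,0,0,0,-0.085,0,0,0,-0.12,0,0,0,-0.155,0,0,0,-0.19,0,0,0,-0.225,0,0,0,-0.245,0,0,0,-0.25,0],
)

```text
time_s: 28.4
ee_pos: [508.3, 175.2, 247.7]
eef_rot: [0.104, 3.137, 0.0]
wrist_force: [-0.8, 0.1, -6.4]
width: 60.0
gripper_force: 30.0
```

arm_command(
  moves=[0,0,0,0,0,0,0,0,0,0,0,0,0,0,0,0,0,0,0,0,0,0,0,0,0,0,0,0,0,0,0,0],
)

```text
time_s: 29.2
ee_pos: [508.3, 175.2, 245.8]
eef_rot: [-0.104, -3.14, 0.0]
wrist_force: [0.0, 0.4, -6.3]
width: 60.0
gripper_force: 30.0
```

```bash
python3 st.py
python3 - <<'E'
from station import arm;import cv2
cv2.imwrite("pics/scene2.png",cv2.resize(arm.read_camera("scene")["image"][:,:,::-1],(800,600)))
E
```

```text
[-0.52 -0.02 -6.3 ] [0.44 0.45 0.8 ] w 60.06818622772636 g 29.99983538989909 t 29.4 [508.2 175.3 245.8] [ 0.104  3.14  -0.   ] j2,3 tau [-45.60031414 -24.57892478]
```

View pics/scene2.png

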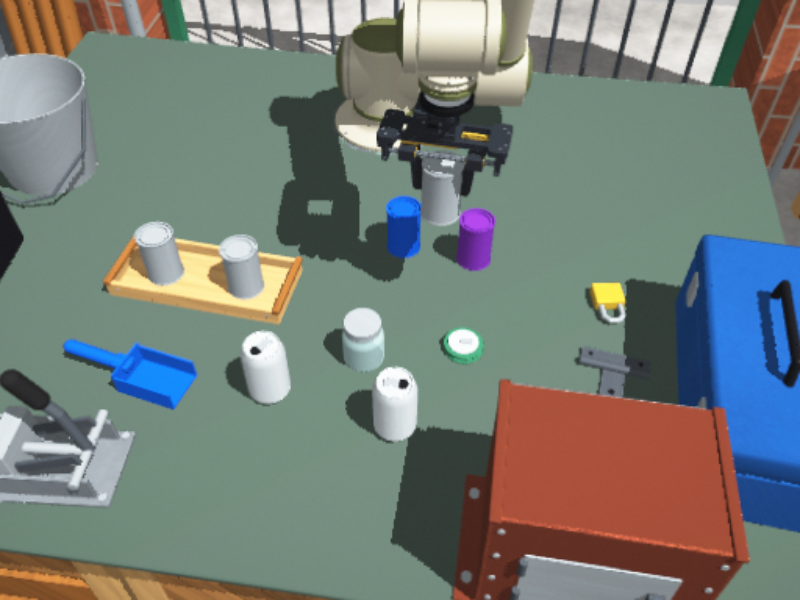

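The heavy tin hangs upright at (441,190), with its underside about 200 mm above the bench. Both light tins are in the tray and everything else is where it was.

```bash
python3 -c "
from station import arm
print(arm.sign_off())"
```

```text
the job is handed in; nothing more can be done
None
```

Handed in at about 29 s of the 69 s limit: the heaviest tin (about 0.63 kg) is held upright and still about 20 cm above the bench, and the two lighter ones (about 0.28 and 0.21 kg) stand upright in the tray.

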